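# Load the bead carousel and set its hand nut

## Robot

A 6-joint arm with a two-finger parallel gripper is mounted at the origin on the work surface. World frame = base frame: x ahead of the robot, y to its left, z up, the work surface at z = 0. Lengths are in mm, angles in rad, forces in N, time in s.
With the tool pointing down it reaches from about 350 to 975 mm from the base axis. Payload 7.1 kg.
Tool frame: the origin (TCP) lies midway between the tips of the shut fingers; the grasp point (between the pads) lies 19 mm behind it; z points along the fingers, x is the direction in which the jaws open and shut, and the axes are right-handed (so a half turn about z gives the same grasp; the last joint's range is limited). The gripper opens to 88 mm and grips with 3 to 60 N. Pads are 20 mm wide; open, the fingers measure 115 mm over their backs; the gripper's body (75 mm by 178 mm) begins 61 mm behind the grasp point.
Start: joints at [-1.214, 0.423, 1.63, -0, 1.089, -0.019], TCP at [229.402, -581.36, 222.675] pointing down, gripper open.
Joint ranges: [-3, 3], [-0.9, 2.11], [0.09, 2.58], [-1.31, 4.45], [0.11, 2.69], [-2.54, 2.54]. Speed limits (rad/s): [2.39, 2.39, 3.01, 3.14, 3.14, 3.14].

## Interface

Orientations are given as a rotation vector (axis times angle).
In Python, from workcell import telemetry, imaging, ticket gives the robot as it stands.
- The arm moves only by the tool jog_arm, never from a script. Its arguments are lists of equal length, an entry for each row: "travel": the shift along the world's x, y, z in units of 400 mm (1.0 is 400 mm), a list of three; "dr": the turn, a rotation vector about the world's x, y, z in units of 90 degrees (1.0 is 90 degrees), a list of three. In form: {"travel": [[tx, ty, tz], ...], "dr": [[wx, wy, wz], ...]}. A call has exactly 10 rows; each row is the pose to reach, as a shift and turn from the pose measured when the call began; what a row does not reach only later rows make up. A row lasts 1/10 s, in which the tool goes at most 50 mm and 8.59 degrees, less where a joint would pass 70% of its speed; a pose out of reach is approached as far as the arm can. A call with a number of a shift or a turn outside -1 to 1 is refused whole. A call with a gripper value outside its range is refused whole. "hand" is the opening, from -1 (shut) to 1 (fully open), set as the call begins (left out, the last holds). The fingers move at their own pace and stop on an object; the grip force is fixed at half the most. Time passes only in rows, so rows that repeat a pose let the fingers close, or fill a call up. It gives the time, the measured TCP pose, the force and the opening at its end, in the units of the state.
- telemetry.get_obs(): the state, without advancing time (a new reading comes with each control period).
- imaging.get_image(name): name is "scene" or "top"; returns a dict with "pixels" (420x560x3 uint8, red, green, blue), "range_z" (420x560 float32, mm along the optical axis (not along the pixel's ray), 0 where there is no reading), "fx", "fy", "cx", "cy" (pixels), "extrinsics" (4x4, takes a point from world to camera coordinates). Camera axes: x right, y down, z forward; pixel columns grow to the right and rows downward; lengths in mm; the calibration is good to about 2 mm. A picture is of the moment at which its call begins.
- ticket.close_job(): hands the job in, once; it reports no verdict.
The state is a dict: "t": time; "qpos": joint angles; "qvel": joint speeds; "joint_torque": joint torques, N m; "ee_pos": TCP position; "orientation": TCP orientation; "ft_force": force on the tool from outside, world axes, zero at the start; "moment": the same for the moment, N m; "width": finger opening in mm.
Only numpy, scipy, OpenCV 4.12 (cv2) and the standard library are available. Lean on these libraries where they do the work, as an engineer would, in place of code of your own. Each camera call takes 0.05 s, during which the arm holds its last target. There are 200 camera calls.

## Task

Put the three wooden beads that stand on the bench into the three empty cups of the bead carousel, one upright in each. Then screw the round knurled hand nut on its spindle down (clockwise) until it bottoms out on the hub, and back it off a quarter turn so that the disc will still turn once it is unlatched. Finish holding: keep the nut gripped at that setting, do not let go, and leave the other things on the bench where they are.

Things in the scene. Friction and masses are not known exactly. Their poses are not given: they have to be found in the camera images.
- carousel: Bead carousel, fixed and latched: plywood disc (radius 105 mm, top 42 mm above the bench) with four wooden cups at right angles, centres 78 mm from the axis; in the middle a steel hub (radius 13, top at 75 mm) and a threaded spindle (radius 7, end at 125 mm) with the hand nut. A latch block at the rim between cups 0 and 1 reaches 44 mm. Origin: on the bench, on the spindle axis; z up.
- well0 (a point): Cup 0 of the carousel: centre of its flat inner floor, 45 mm above the bench. Inner radius 18 mm, wall 3 mm, rim 10 mm above this floor. Empty at the start.
- well1 (a point): Cup 1 of the carousel: centre of its flat inner floor, 45 mm above the bench. Inner radius 18 mm, wall 3 mm, rim 10 mm above this floor. Empty at the start.
- well2 (a point): Cup 2 of the carousel: centre of its flat inner floor, 45 mm above the bench. Inner radius 18 mm, wall 3 mm, rim 10 mm above this floor. Empty at the start.
- well3 (a point): Cup 3 of the carousel: centre of its flat inner floor, 45 mm above the bench. Inner radius 18 mm, wall 3 mm, rim 10 mm above this floor. Cup 3 already holds a bead.
- bead0: Turned dark wood bead, 30 mm tall and 28 mm across (straight sides from 6 to 24 mm height, edges tapered to flat ends 20 mm across), about 15 g. Stands upright on the bench at the start. All beads are alike. Origin: centre of its underside; z along its axis, up.
- bead1: Turned dark wood bead, 30 mm tall and 28 mm across (straight sides from 6 to 24 mm height, edges tapered to flat ends 20 mm across), about 15 g. Stands upright on the bench at the start. All beads are alike. Origin: centre of its underside; z along its axis, up.
- bead2: Turned dark wood bead, 30 mm tall and 28 mm across (straight sides from 6 to 24 mm height, edges tapered to flat ends 20 mm across), about 15 g. Stands upright on the bench at the start. All beads are alike. Origin: centre of its underside; z along its axis, up.
- bead3: Turned dark wood bead, 30 mm tall and 28 mm across (straight sides from 6 to 24 mm height, edges tapered to flat ends 20 mm across), about 15 g. Already stands in cup 3 at the start and stays there. All beads are alike. Origin: centre of its underside; z along its axis, up.
- knurled_nut: Round knurled brass hand nut on the spindle, 40 mm across, 26 mm tall, already started on the thread; grip it across any diameter. Its underside is 75 mm above the bench when bottomed out, higher when unscrewed (6 mm per turn). Origin: centre of its underside, on the spindle axis; it rises and falls with the nut, but its axes do not turn with it.
- nut_turn (a joint): Turning of the hand nut, rad: 0 = bottomed out on the hub (a firm stop), growing as it is unscrewed, anticlockwise seen from above (1.571 = a quarter turn off). It starts 2.1 to 3.0 rad off the stop, turns with light friction (about 0.06 N m) and stays where it is left.
- glue: Bystander: white glue bottle, 44 mm across, 130 mm tall. Origin: centre of its underside.
- stick: Bystander: square wooden stick lying between the beads and the carousel, 160 x 10 x 10 mm, along its x. Origin: centre of its underside.
- sander: Bystander: cork sanding block, 60 x 90 x 35 mm. Origin: centre of its underside.
- offcut: Bystander: dark wood offcut, 50 x 30 x 18 mm. Origin: centre of its underside.
- tape: Bystander: roll of paper tape lying flat, 90 mm across, 24 mm tall. Origin: centre of its underside.
- brush_jar: Bystander: white jar, 72 mm across and 95 mm tall, with brushes reaching 190 mm. Origin: centre of its underside.
- clamp: Bystander: small bar clamp lying flat, about 160 x 75 mm, 20 mm tall. Origin: middle of its bar, on the bench.

How it is judged (in metres and radians):
On the way, in this order (a step that is already met when the one before it is completed fails the run):
1. a bead stands upright in each of the four cups, let go (((horizontal distance between bead0 and well0 below 0.008 m and z of bead0 in the frame of well0 between -0.004 and 0.004 m and angle between bead0's own z axis and vertical below 0.2 rad) or (horizontal distance between bead1 and well0 below 0.008 m and z of bead1 in the frame of well0 between -0.004 and 0.004 m and angle between bead1's own z axis and vertical below 0.2 rad) or (horizontal distance between bead2 and well0 below 0.008 m and z of bead2 in the frame of well0 between -0.004 and 0.004 m and angle between bead2's own z axis and vertical below 0.2 rad) or (horizontal distance between bead3 and well0 below 0.008 m and z of bead3 in the frame of well0 between -0.004 and 0.004 m and angle between bead3's own z axis and vertical below 0.2 rad)) and ((horizontal distance between bead0 and well1 below 0.008 m and z of bead0 in the frame of well1 between -0.004 and 0.004 m and angle between bead0's own z axis and vertical below 0.2 rad) or (horizontal distance between bead1 and well1 below 0.008 m and z of bead1 in the frame of well1 between -0.004 and 0.004 m and angle between bead1's own z axis and vertical below 0.2 rad) or (horizontal distance between bead2 and well1 below 0.008 m and z of bead2 in the frame of well1 between -0.004 and 0.004 m and angle between bead2's own z axis and vertical below 0.2 rad) or (horizontal distance between bead3 and well1 below 0.008 m and z of bead3 in the frame of well1 between -0.004 and 0.004 m and angle between bead3's own z axis and vertical below 0.2 rad)) and ((horizontal distance between bead0 and well2 below 0.008 m and z of bead0 in the frame of well2 between -0.004 and 0.004 m and angle between bead0's own z axis and vertical below 0.2 rad) or (horizontal distance between bead1 and well2 below 0.008 m and z of bead1 in the frame of well2 between -0.004 and 0.004 m and angle between bead1's own z axis and vertical below 0.2 rad) or (horizontal distance between bead2 and well2 below 0.008 m and z of bead2 in the frame of well2 between -0.004 and 0.004 m and angle between bead2's own z axis and vertical below 0.2 rad) or (horizontal distance between bead3 and well2 below 0.008 m and z of bead3 in the frame of well2 between -0.004 and 0.004 m and angle between bead3's own z axis and vertical below 0.2 rad)) and ((horizontal distance between bead0 and well3 below 0.008 m and z of bead0 in the frame of well3 between -0.004 and 0.004 m and angle between bead0's own z axis and vertical below 0.2 rad) or (horizontal distance between bead1 and well3 below 0.008 m and z of bead1 in the frame of well3 between -0.004 and 0.004 m and angle between bead1's own z axis and vertical below 0.2 rad) or (horizontal distance between bead2 and well3 below 0.008 m and z of bead2 in the frame of well3 between -0.004 and 0.004 m and angle between bead2's own z axis and vertical below 0.2 rad) or (horizontal distance between bead3 and well3 below 0.008 m and z of bead3 in the frame of well3 between -0.004 and 0.004 m and angle between bead3's own z axis and vertical below 0.2 rad)) and contact force between the fingers and bead0 below 0.1 N and contact force between the fingers and bead1 below 0.1 N and contact force between the fingers and bead2 below 0.1 N and contact force between the fingers and bead3 below 0.1 N), for 0.2 s.
2. the hand nut is screwed down until it bottoms out (value of joint nut_turn below 0.08 rad), for 0.1 s.
At the end, for the whole second after the job is handed in: A bead stands upright in every cup (8 mm of its centre, 4 mm of its floor, tilt under 0.2 rad). The nut, after bottoming out (within 0.08 rad of the stop), stands 1.57 rad off the stop, give or take 0.30, at rest, and the fingers still grip it (over 3 N) (((horizontal distance between bead0 and well0 below 0.008 m and z of bead0 in the frame of well0 between -0.004 and 0.004 m and angle between bead0's own z axis and vertical below 0.2 rad) or (horizontal distance between bead1 and well0 below 0.008 m and z of bead1 in the frame of well0 between -0.004 and 0.004 m and angle between bead1's own z axis and vertical below 0.2 rad) or (horizontal distance between bead2 and well0 below 0.008 m and z of bead2 in the frame of well0 between -0.004 and 0.004 m and angle between bead2's own z axis and vertical below 0.2 rad) or (horizontal distance between bead3 and well0 below 0.008 m and z of bead3 in the frame of well0 between -0.004 and 0.004 m and angle between bead3's own z axis and vertical below 0.2 rad)) and ((horizontal distance between bead0 and well1 below 0.008 m and z of bead0 in the frame of well1 between -0.004 and 0.004 m and angle between bead0's own z axis and vertical below 0.2 rad) or (horizontal distance between bead1 and well1 below 0.008 m and z of bead1 in the frame of well1 between -0.004 and 0.004 m and angle between bead1's own z axis and vertical below 0.2 rad) or (horizontal distance between bead2 and well1 below 0.008 m and z of bead2 in the frame of well1 between -0.004 and 0.004 m and angle between bead2's own z axis and vertical below 0.2 rad) or (horizontal distance between bead3 and well1 below 0.008 m and z of bead3 in the frame of well1 between -0.004 and 0.004 m and angle between bead3's own z axis and vertical below 0.2 rad)) and ((horizontal distance between bead0 and well2 below 0.008 m and z of bead0 in the frame of well2 between -0.004 and 0.004 m and angle between bead0's own z axis and vertical below 0.2 rad) or (horizontal distance between bead1 and well2 below 0.008 m and z of bead1 in the frame of well2 between -0.004 and 0.004 m and angle between bead1's own z axis and vertical below 0.2 rad) or (horizontal distance between bead2 and well2 below 0.008 m and z of bead2 in the frame of well2 between -0.004 and 0.004 m and angle between bead2's own z axis and vertical below 0.2 rad) or (horizontal distance between bead3 and well2 below 0.008 m and z of bead3 in the frame of well2 between -0.004 and 0.004 m and angle between bead3's own z axis and vertical below 0.2 rad)) and ((horizontal distance between bead0 and well3 below 0.008 m and z of bead0 in the frame of well3 between -0.004 and 0.004 m and angle between bead0's own z axis and vertical below 0.2 rad) or (horizontal distance between bead1 and well3 below 0.008 m and z of bead1 in the frame of well3 between -0.004 and 0.004 m and angle between bead1's own z axis and vertical below 0.2 rad) or (horizontal distance between bead2 and well3 below 0.008 m and z of bead2 in the frame of well3 between -0.004 and 0.004 m and angle between bead2's own z axis and vertical below 0.2 rad) or (horizontal distance between bead3 and well3 below 0.008 m and z of bead3 in the frame of well3 between -0.004 and 0.004 m and angle between bead3's own z axis and vertical below 0.2 rad)) and value of joint nut_turn between 1.27 and 1.87 rad and velocity of joint nut_turn between -0.1 and 0.1 rad/s and contact force between the fingers and knurled_nut above 3 N and distance between the grasp point and knurled_nut below 0.05 m); the arm keeps its last pose, push and grip.
It fails at once if a bystander is shoved more than 30 mm or knocked over (distance of any of glue, stick, sander, offcut, tape, brush_jar, clamp from where it was at the start of the episode above 0.03 m or angle between any of glue, stick, sander, offcut, tape, brush_jar, clamp's own z axis and vertical above 0.5 rad).
It also fails if it takes over 72 s, if anything falls off the work surface, if the arm or the gripper's body presses on something with over 40 N, if the wrist force passes 120 N, or if a joint passes its speed limit or range.

## Working session

There is one attempt and no reset: what is moved stays moved. The work goes in short steps, Python scripts to look and compute and a tool call to move; the robot and the scene stay as the last step left them, time stands still between calls to the robot, and variables do not carry over. Pictures are saved under pics/ and viewed, about 8 in all and at most 12, crops included, and the job is handed in when it is done.

Besides the shell and the picture viewer there is one more tool, called as name(argument=value, ...) on one line, values as JSON. jog_arm: Moves the arm, as the interface text tells. Its arguments: {"type":"object","properties":{"travel":{"type":"array"},"dr":{"type":"array"},"hand":{"type":"number"}},"required":["travel","dr"]}

```bash
mkdir -p pics; python3 - <<'E'
from workcell import telemetry, imaging
import cv2,numpy as np
print(telemetry.get_obs())
for n in("top","scene"):
    d=imaging.get_image(n)
    cv2.imwrite(f"pics/{n}0.png",cv2.resize(d["pixels"][:,:,::-1],(800,600)))
    np.savez(f"{n}0.npz",**d); print(n,d["fx"],d["cx"],d["cy"],d["extrinsics"])
E
```

```text
{'t': 0.0, 'qpos': array([-1.21396541e+00,  4.23814957e-01,  1.63067465e+00,  1.75699988e-05,
        1.08860975e+00, -1.89846026e-02]), 'qvel': array([ 0.00132501,  0.00011305, -0.00111092,  0.00010235, -0.00167336,
       -0.00079707]), 'joint_torque': array([ 1.49477262e-03, -5.44621038e+01, -2.73666179e+01,  6.44217012e-02,
        2.26643309e-02, -6.40022631e-05]), 'ee_pos': array([ 229.23941832, -580.84932581,  221.92389348]), 'orientation': array([-2.59657346e+00,  1.76687707e+00,  1.91639226e-03]), 'ft_force': array([-1.10371957,  0.22339058,  0.0079485 ]), 'moment': array([-0.00660041,  0.05347944, -0.04121817]), 'width': 87.39073442155743}
top 462.0736027338718 283.14947395747544 207.73250793983266 [[-9.94625513e-03 -9.99930367e-01  6.35088815e-03  7.64373825e+01]
 [-9.85152390e-01  8.71025343e-03 -1.71461075e-01  5.66380080e+02]
 [ 1.71393818e-01 -7.96198824e-03 -9.85170425e-01  1.15478339e+03]
 [ 0.00000000e+00  0.00000000e+00  0.00000000e+00  1.00000000e+00]]
scene 422.01737503393747 279.1753102533723 204.99506399024256 [[-6.18218151e-01  7.85960941e-01  8.46857696e-03  2.66912030e+02]
 [ 6.72214528e-01  5.34270301e-01 -5.12525973e-01 -3.62537851e+02]
 [-4.07349905e-01 -3.11160159e-01 -8.58629961e-01  1.38754898e+03]
 [ 0.00000000e+00  0.00000000e+00  0.00000000e+00  1.00000000e+00]]
```

View pics/top0.png

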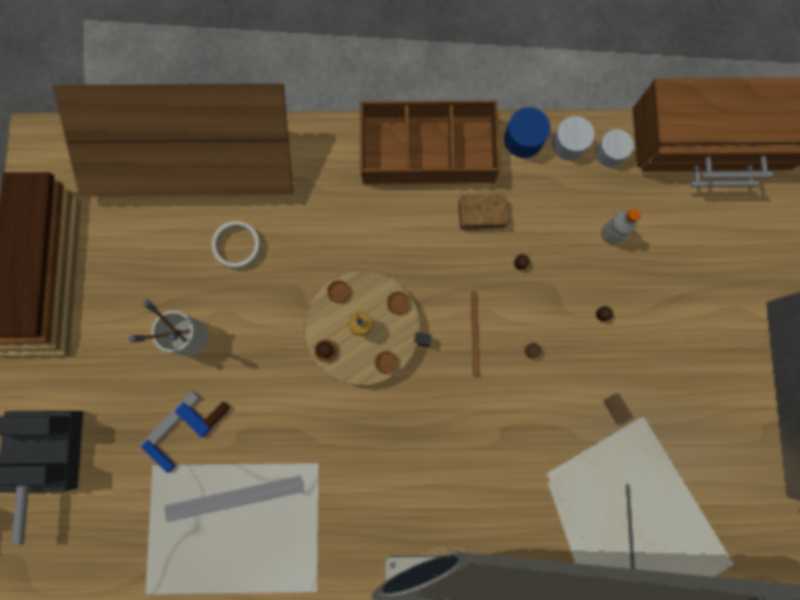

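View pics/scene0.png

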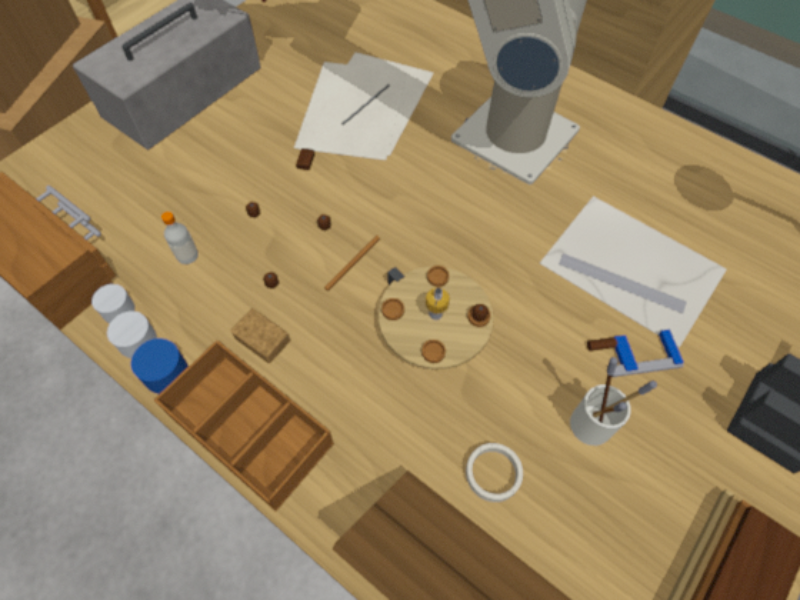

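Top view, 800x600 pixels:
- Loose beads at (522,262), (604,314) and (533,351).
- Empty cups at (339,292), (399,303) and (386,362). The filled cup is at (325,351).
- Nut at (360,323), and the stick around x=475.

Next I'll measure these using depth.

```bash
cat > h.py <<'E'
import numpy as np
def cloud(d):
    v,u=np.mgrid[0:420,0:560]; z=d["range_z"]
    P=np.stack([(u-d["cx"])/d["fx"]*z,(v-d["cy"])/d["fy"]*z,z],-1)
    E=d["extrinsics"]; W=(P-E[:3,3])@E[:3,:3]; W[z==0]=np.nan
    return W
def at(d,u,v,h):  # pixel in the 800x600 picture -> world at height h
    E=d["extrinsics"]; r=np.array([(u*.7-d["cx"])/d["fx"],(v*.7-d["cy"])/d["fy"],1])@E[:3,:3]
    c=-E[:3,3]@E[:3,:3]; return (c+r*(h-c[2])/r[2])[:2]
def proj(d,p):
    E=d["extrinsics"]; q=E[:3,:3]@np.asarray(p)+E[:3,3]; return q[0]/q[2]*d["fx"]+d["cx"],q[1]/q[2]*d["fy"]+d["cy"]
E
python3 - <<'E'
from h import *
T={n:np.load(n+"0.npz") for n in("top","scene")}
C={n:cloud(T[n]) for n in T}
t=T["top"]
it=[("b",522,261,28),("b",604,313,28),("b",533,350,28),("cA",339,292,50),("cB",399,303,50),("cC",386,362,50),("cF",325,350,70),("nut",360,323,100),("stick",475,334,10),("latch",423,340,44),("glue",620,230,60),("sander",484,211,35),("offcut",618,408,18)]
for n,u,v,h in it:
    g=at(t,u,v,h); print(n,g.round(1))
    for k,W in C.items():
        near=np.hypot(W[...,0]-g[0],W[...,1]-g[1])<(30 if n!="nut" else 30)
        z=W[...,2]
        if n=="b": m=near&(z>8); 
        elif n=="nut": m=near&(z>60)
        elif n=="cF": m=near&(z>62)
        elif n[0]=="c": m=near&(z>50)
        else: continue
        p=W[m]; 
        print("  ",k,len(p),"mean",p.mean(0).round(1),"mid",((np.nanmin(p,0)+np.nanmax(p,0))/2).round(1),"zmax",p[:,2].max().round(1),"ext",np.ptp(p,0).round(1))
for k,W in C.items():
    r=T[k]["pixels"].astype(int)
    g=at(t,360,323,42)
    m=(np.hypot(W[...,0]-g[0],W[...,1]-g[1])<125)&(abs(W[...,2]-42)<4)
    p=W[m]; import cv2
    h=cv2.convexHull(p[:,:2].astype(np.float32)); print(k,"disc",cv2.minEnclosingCircle(h))
E
```

```text
b [ 636.8 -150. ]
   top 96 mean [ 637.2 -149.6   26.3] mid [ 640.1 -150.2   22.9] zmax 37.3 ext [28.2 25.  28.7]
   scene 101 mean [ 637.9 -149.    26.1] mid [ 635.  -150.2   21.9] zmax 35.7 ext [28.2 25.  27.6]
b [ 536.9 -297.9]
   top 100 mean [ 537.6 -299.2   26.1] mid [ 538.1 -302.    22.8] zmax 36.8 ext [26.2 27.  28. ]
   scene 93 mean [ 537.4 -299.4   24.9] mid [ 535.  -303.6   21.4] zmax 34.5 ext [27.  28.3 26.2]
b [ 469.6 -163.4]
   top 95 mean [ 470.5 -163.3   27.2] mid [ 470.3 -163.8   22.7] zmax 35.6 ext [25.  26.3 25.8]
   scene 92 mean [ 470.9 -162.8   25.1] mid [ 468.7 -165.1   23.2] zmax 37.5 ext [25.4 27.5 28.7]
cA [576.7 190.4]
   top 63 mean [578.3 192.6  54.6] mid [578.3 192.2  54.6] zmax 59.3 ext [39.2 39.5  9.3]
   scene 83 mean [575.5 190.4  54.9] mid [575.8 190.1  54.9] zmax 59.6 ext [41.6 40.6  9.5]
cB [555.4  81.2]
   top 61 mean [557.   83.   54.7] mid [556.6  83.2  55.2] zmax 60.0 ext [39.6 39.   9.6]
   scene 81 mean [553.4  81.3  54.8] mid [553.8  81.6  55.7] zmax 61.3 ext [41.9 42.1 11.3]
cC [448.6 105.4]
   top 67 mean [449.8 104.9  54.6] mid [449.5 105.8  55.6] zmax 61.2 ext [41.  40.8 11.2]
   scene 82 mean [446.3 103.1  54.7] mid [446.3 103.7  55. ] zmax 59.6 ext [41.8 41.4  9.1]
cF [469.3 212.5]
   top 97 mean [470.9 213.   73.1] mid [471.8 213.8  72. ] zmax 79.5 ext [25.5 25.9 15.1]
   scene 100 mean [471.3 212.9  73.3] mid [468.7 211.4  71.1] zmax 79.2 ext [26.  27.6 16.1]
nut [512.7 149. ]
   top 230 mean [512.9 147.9 104.8] mid [514.4 148.9 103.7] zmax 127.9 ext [40.8 39.9 48.5]
   scene 263 mean [516.3 149.7 102.5] mid [512.2 147.1  94.8] zmax 129.2 ext [38.8 40.9 68.9]
stick [502.1 -60. ]
latch [488.2  38.4]
glue [ 686.4 -327. ]
sander [732.5 -80.8]
offcut [ 363.4 -315.8]
top disc ((514.5958251953125, 140.85801696777344), 112.0972900390625)
scene disc ((510.0250244140625, 140.8308868408203), 110.68350219726562)
```

jog_arm(travel=[[0.768,0.698,-0.35],[0.768,0.698,-0.35],[0.768,0.698,-0.35],[0.768,0.698,-0.35],[0.768,0.698,-0.35],[0.768,0.698,-0.35],[0.768,0.698,-0.35],[0.768,0.698,-0.35],[0.768,0.698,-0.35],[0.768,0.698,-0.35]], dr=[[0,0,0],[0,0,0],[0,0,0],[0,0,0],[0,0,0],[0,0,0],[0,0,0],[0,0,0],[0,0,0],[0,0,0]], hand=0.6)

```text
t: 1.1
ee_pos: [538.2, -298.0, 79.9]
orientation: [-2.6, 1.761, 0.006]
ft_force: [-0.5, 0.4, -0.1]
width: 70.5
```

jog_arm(travel=[[-0.004,-0.009,-0.06],[-0.004,-0.009,-0.12],[-0.004,-0.009,-0.167],[-0.004,-0.009,-0.167],[-0.004,-0.009,-0.167],[-0.004,-0.009,-0.167],[-0.004,-0.009,-0.167],[-0.004,-0.009,-0.167],[-0.004,-0.009,-0.167],[-0.004,-0.009,-0.167]], dr=[[0,0,0],[0,0,0],[0,0,0],[0,0,0],[0,0,0],[0,0,0],[0,0,0],[0,0,0],[0,0,0],[0,0,0]])

```text
t: 2.1
ee_pos: [536.8, -301.7, 13.5]
orientation: [-2.6, 1.761, 0.005]
ft_force: [0.2, 0.1, 0.0]
width: 70.4
```

```bash
python3 - <<'E'
from workcell import telemetry, imaging
import cv2; from h import *
print(telemetry.get_obs()["ee_pos"])
o=[]
for n in("top","scene"):
    d=imaging.get_image(n); u,v=map(int,proj(d,(536.5,-301.5,15)))
    o.append(cv2.resize(d["pixels"][max(v-50,0):v+50,max(u-50,0):u+50,::-1],(400,400),interpolation=cv2.INTER_CUBIC))
cv2.imwrite("pics/g1.png",np.hstack(o))
E
```

```text
[ 536.80980199 -301.71395259   13.45164917]
```

View pics/g1.png

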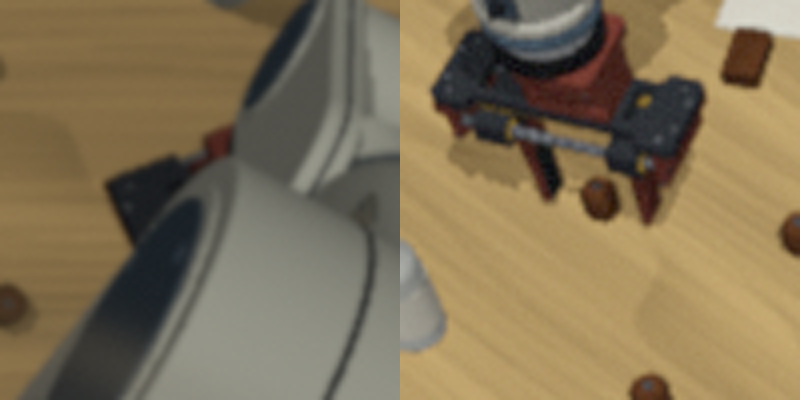

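In the right crop (scene camera), the bead at about (600,200) is between the fingers, which are at (548,190) and (650,210). Next I'll close and lift.

jog_arm(travel=[[0,0,0],[0,0,0],[0,0,0],[0,0,0],[0,0,0],[0,0,0],[0,0,0.05],[0,0,0.15],[0,0,0.25],[0,0,0.35]], dr=[[0,0,0],[0,0,0],[0,0,0],[0,0,0],[0,0,0],[0,0,0],[0,0,0],[0,0,0],[0,0,0],[0,0,0]], hand=-1)

```text
t: 3.2
ee_pos: [536.4, -301.4, 154.5]
orientation: [-2.6, 1.761, 0.007]
ft_force: [0.8, 0.2, -0.0]
width: 27.1
```

jog_arm(travel=[[0.004,0.08,0],[0.01,0.2,0],[0.016,0.32,0],[0.022,0.44,0],[0.028,0.56,0],[0.034,0.68,0],[0.04,0.8,0],[0.044,0.9,0],[0.047,0.945,0],[0.047,0.959,0]], dr=[[0,0,0.05],[0,0,0.1],[0,0,0.15],[0,0,0.2],[0,0,0.25],[0,0,0.3],[0,0,0.35],[0,0,0.4],[0,0,0.45],[0,0,0.5]])

```text
t: 4.2
ee_pos: [555.1, 84.6, 154.5]
orientation: [3.079, -0.622, -0.006]
ft_force: [0.9, -0.3, -0.7]
width: 26.9
```

jog_arm(travel=[[0,-0.005,-0.04],[0,-0.005,-0.1],[0,-0.005,-0.16],[0,-0.005,-0.19],[0,-0.005,-0.19],[0,-0.005,-0.2],[0,-0.005,-0.21],[0,-0.005,-0.22],[0,-0.005,-0.23],[0,-0.005,-0.235]], dr=[[0,0,0],[0,0,0],[0,0,0],[0,0,0],[0,0,0],[0,0,0],[0,0,0],[0,0,0],[0,0,0],[0,0,0]])

```text
t: 5.2
ee_pos: [555.1, 82.6, 60.4]
orientation: [3.079, -0.622, -0.006]
ft_force: [0.1, -0.7, -0.4]
width: 27.2
```

jog_arm(travel=[[0,0,-0.002],[0,0,-0.002],[0,0,-0.002],[0,0,-0.002],[0,0,-0.002],[0,0,-0.002],[0,0,0.03],[0,0,0.09],[0,0,0.17],[0,0,0.25]], dr=[[0,0,0],[0,0,0],[0,0,0],[0,0,0],[0,0,0],[0,0,0],[0,0,0],[0,0,0],[0,0,0],[0,0,0]], hand=0.2)

```text
t: 6.2
ee_pos: [554.8, 82.5, 162.1]
orientation: [3.079, -0.622, -0.007]
ft_force: [0.8, 1.3, -0.2]
width: 52.7
```

jog_arm(travel=[[-0.03,-0.09,0],[-0.07,-0.2,0],[-0.11,-0.31,-0.02],[-0.15,-0.42,-0.08],[-0.185,-0.53,-0.15],[-0.205,-0.59,-0.19],[-0.213,-0.617,-0.205],[-0.213,-0.617,-0.205],[-0.213,-0.617,-0.205],[-0.213,-0.617,-0.205]], dr=[[0,0,0.05],[0,0,0.1],[0,0,0.15],[0,0,0.2],[0,0,0.25],[0,0,0.3],[0,0,0.35],[0,0,0.4],[0,0,0.45],[0,0,0.5]], hand=0.6)

```text
t: 7.2
ee_pos: [469.8, -164.7, 80.8]
orientation: [3.08, 0.607, -0.005]
ft_force: [-0.7, 0.3, 0.1]
width: 70.2
```

```bash
python3 - <<'E'
from workcell import telemetry, imaging
from h import *
print(telemetry.get_obs()["ee_pos"])
for n in("top","scene"):
    W=cloud(imaging.get_image(n))
    for g,z in (((555,82),62),((469.5,-164.3),8)):
        m=(np.hypot(W[...,0]-g[0],W[...,1]-g[1])<24)&(W[...,2]>z)&(W[...,2]<z+32)
        p=W[m]; print(n,g,len(p), p.mean(0).round(1), ((p.min(0)+p.max(0))/2).round(1),np.ptp(p,0).round(1)) if len(p) else print(n,g,0)
E
```

```text
[ 469.79764568 -164.66209259   80.83553143]
top (555, 82) 91 [555.2  83.2  73.6] [555.6  83.2  71.4] [26.4 23.1 17.1]
top (469.5, -164.3) 34 [ 470.  -155.3   23.3] [ 467.9 -155.2   21.1] [30.2  7.4 25. ]
scene (555, 82) 97 [555.3  83.3  73.4] [553.4  81.4  71.4] [27.4 27.2 18.5]
scene (469.5, -164.3) 83 [ 470.5 -162.2   25.2] [ 468.8 -164.7   22. ] [25.8 23.9 26.8]
```

jog_arm(travel=[[0,0,-0.06],[0,0,-0.12],[0,0,-0.168],[0,0,-0.168],[0,0,-0.168],[0,0,-0.168],[0,0,-0.168],[0,0,-0.168],[0,0,-0.168],[0,0,-0.168]], dr=[[0,0,0],[0,0,0],[0,0,0],[0,0,0],[0,0,0],[0,0,0],[0,0,0],[0,0,0],[0,0,0],[0,0,0]])

```text
t: 8.3
ee_pos: [470.1, -164.5, 13.9]
orientation: [3.08, 0.604, -0.004]
ft_force: [0.2, -0.0, -0.7]
width: 70.2
```

jog_arm(travel=[[0,0,0],[0,0,0],[0,0,0],[0,0,0],[0,0,0],[0,0,0],[0,0,0.05],[0,0,0.15],[0,0,0.25],[0,0,0.35]], dr=[[0,0,0],[0,0,0],[0,0,0],[0,0,0],[0,0,0],[0,0,0],[0,0,0],[0,0,0],[0,0,0],[0,0,0]], hand=-1)

```text
t: 9.3
ee_pos: [469.6, -164.4, 155.2]
orientation: [3.081, 0.604, -0.006]
ft_force: [-0.0, -0.9, 0.3]
width: 27.3
```

jog_arm(travel=[[-0.006,0.08,0],[-0.014,0.18,0],[-0.022,0.28,0],[-0.03,0.38,0],[-0.038,0.48,0],[-0.046,0.58,0],[-0.052,0.645,0],[-0.054,0.672,-0.03],[-0.054,0.672,-0.08],[-0.054,0.672,-0.14]], dr=[[0,0,0],[0,0,0],[0,0,0],[0,0,0],[0,0,0],[0,0,0],[0,0,0],[0,0,0],[0,0,0],[0,0,0]])

```text
t: 10.3
ee_pos: [448.4, 104.5, 98.5]
orientation: [3.08, 0.605, -0.003]
ft_force: [0.1, 0.2, -0.4]
width: 26.8
```

jog_arm(travel=[[0,0,-0.03],[0,0,-0.06],[0,0,-0.075],[0,0,-0.085],[0,0,-0.09],[0,0,-0.094],[0,0,-0.097],[0,0,-0.097],[0,0,-0.097],[0,0,-0.097]], dr=[[0,0,0],[0,0,0],[0,0,0],[0,0,0],[0,0,0],[0,0,0],[0,0,0],[0,0,0],[0,0,0],[0,0,0]])

```text
t: 11.3
ee_pos: [448.5, 104.6, 59.9]
orientation: [3.08, 0.605, -0.002]
ft_force: [-0.5, 0.2, 0.6]
width: 26.9
```

jog_arm(travel=[[0,0,0],[0,0,0],[0,0,0],[0,0,0],[0,0,0],[0,0,0],[0,0,0.03],[0,0,0.09],[0,0,0.17],[0,0,0.25]], dr=[[0,0,0],[0,0,0],[0,0,0],[0,0,0],[0,0,0],[0,0,0],[0,0,0],[0,0,0],[0,0,0],[0,0,0]], hand=0.2)

```text
t: 12.3
ee_pos: [448.1, 104.5, 161.5]
orientation: [3.08, 0.605, -0.003]
ft_force: [0.3, 0.3, -0.7]
width: 52.4
```

jog_arm(travel=[[0.06,-0.08,0],[0.13,-0.17,0],[0.2,-0.27,0],[0.27,-0.36,-0.02],[0.34,-0.45,-0.07],[0.41,-0.55,-0.13],[0.45,-0.61,-0.18],[0.4735,-0.636,-0.205],[0.4735,-0.636,-0.205],[0.4735,-0.636,-0.205]], dr=[[0,0,0.07],[0,0,0.14],[0,0,0.21],[0,0,0.28],[0,0,0.35],[0,0,0.42],[0,0,0.49],[0,0,0.56],[0,0,0.63],[0,0,0.7]], hand=0.6)

```text
t: 13.3
ee_pos: [637.4, -150.6, 79.5]
orientation: [2.307, 2.129, -0.002]
ft_force: [-0.0, 0.1, -0.7]
width: 70.7
```

```bash
python3 - <<'E'
from workcell import telemetry, imaging
from h import *
o=telemetry.get_obs();print(o["ee_pos"],o["qpos"])
for n in("top","scene"):
    W=cloud(imaging.get_image(n))
    for g,z in (((555,82),62),((448,104),62),((637.5,-150),8)):
        m=(np.hypot(W[...,0]-g[0],W[...,1]-g[1])<24)&(W[...,2]>z)&(W[...,2]<z+32)
        p=W[m]; print(n,g,len(p), p.mean(0).round(1), ((p.min(0)+p.max(0))/2).round(1),np.ptp(p,0).round(1)) if len(p) else print(n,g,0)
E
```

```text
[ 637.38282904 -150.56948725   79.5248676 ] [-0.24912435  0.64112456  1.63862137 -0.0028584   0.86044347 -1.73826553]
top (555, 82) 93 [555.   83.1  73.2] [555.2  83.2  71.4] [26.4 23.  17.3]
top (448, 104) 96 [450.  104.4  73.7] [450.8 105.5  71. ] [25.4 25.3 17.8]
top (637.5, -150) 4 [ 638.  -138.    13.6] [ 638.4 -137.9   14.6] [8.1 1.2 6.7]
scene (555, 82) 97 [555.4  83.2  73.4] [553.3  81.9  71.3] [27.9 26.2 18.6]
scene (448, 104) 86 [449.9 104.1  73.8] [448.9 102.4  71.9] [27.5 27.5 19.4]
scene (637.5, -150) 90 [ 639.3 -149.1   26.1] [ 637.4 -151.8   22.7] [24.4 25.  26.7]
```

Two beads are seated. Now the third.

jog_arm(travel=[[0,0,-0.06],[0,0,-0.12],[0,0,-0.165],[0,0,-0.165],[0,0,-0.165],[0,0,-0.165],[0,0,-0.165],[0,0,-0.165],[0,0,-0.165],[0,0,-0.165]], dr=[[0,0,0],[0,0,0],[0,0,0],[0,0,0],[0,0,0],[0,0,0],[0,0,0],[0,0,0],[0,0,0],[0,0,0]])

```text
t: 14.4
ee_pos: [637.7, -150.2, 14.4]
orientation: [2.309, 2.125, -0.001]
ft_force: [-0.3, 0.2, -0.1]
width: 69.9
```

jog_arm(travel=[[0,0,0],[0,0,0],[0,0,0],[0,0,0],[0,0,0],[0,0,0],[0,0,0.05],[0,0,0.15],[0,0,0.25],[0,0,0.35]], dr=[[0,0,0],[0,0,0],[0,0,0],[0,0,0],[0,0,0],[0,0,0],[0,0,0],[0,0,0],[0,0,0],[0,0,0]], hand=-1)

```text
t: 15.4
ee_pos: [637.3, -150.1, 155.6]
orientation: [2.309, 2.126, -0.001]
ft_force: [0.3, -0.2, 0.5]
width: 26.7
```

jog_arm(travel=[[-0.014,0.08,0],[-0.034,0.19,0],[-0.055,0.31,0],[-0.076,0.43,0],[-0.097,0.55,0],[-0.118,0.67,0],[-0.138,0.78,0],[-0.149,0.84,0],[-0.151,0.854,-0.03],[-0.151,0.854,-0.08]], dr=[[0,0,0],[0,0,0],[0,0,0],[0,0,0],[0,0,0],[0,0,0],[0,0,0],[0,0,0],[0,0,0],[0,0,0]])

```text
t: 16.4
ee_pos: [577.6, 192.6, 124.0]
orientation: [2.306, 2.127, 0.003]
ft_force: [-0.2, -0.6, -0.1]
width: 26.9
```

jog_arm(travel=[[-0.001,-0.002,-0.04],[-0.001,-0.002,-0.09],[-0.001,-0.002,-0.125],[-0.001,-0.002,-0.14],[-0.001,-0.002,-0.148],[-0.001,-0.002,-0.155],[-0.001,-0.002,-0.159],[-0.001,-0.002,-0.159],[-0.001,-0.002,-0.159],[-0.001,-0.002,-0.159]], dr=[[0,0,0],[0,0,0],[0,0,0],[0,0,0],[0,0,0],[0,0,0],[0,0,0],[0,0,0],[0,0,0],[0,0,0]])

```text
t: 17.4
ee_pos: [577.4, 192.0, 60.8]
orientation: [2.306, 2.127, 0.004]
ft_force: [0.3, 0.5, -0.6]
width: 27.1
```

jog_arm(travel=[[0,0,0],[0,0,0],[0,0,0],[0,0,0],[0,0,0],[0,0,0],[0,0,0.03],[0,0,0.09],[0,0,0.17],[0,0,0.25]], dr=[[0,0,0],[0,0,0],[0,0,0],[0,0,0],[0,0,0],[0,0,0],[0,0,0],[0,0,0],[0,0,0],[0,0,0]], hand=0.2)

```text
t: 18.4
ee_pos: [577.2, 191.9, 162.4]
orientation: [2.306, 2.127, 0.003]
ft_force: [0.8, 0.2, 0.1]
width: 52.6
```

```bash
python3 - <<'E'
from workcell import telemetry, imaging
from h import *
import cv2
o=telemetry.get_obs();print(o["ee_pos"],o["qpos"])
out=[]
for n in("top","scene"):
    d=imaging.get_image(n); W=cloud(d); u,v=map(int,proj(d,(512,148,50)))
    out.append(cv2.resize(d["pixels"][v-65:v+65,u-65:u+65,::-1],(400,400),interpolation=cv2.INTER_CUBIC))
    for g in ((555,82),(448,104),(577,191),(470,213)):
        m=(np.hypot(W[...,0]-g[0],W[...,1]-g[1])<24)&(W[...,2]>62)&(W[...,2]<94)
        p=W[m]; print(n,g,len(p), p.mean(0).round(1), ((p.min(0)+p.max(0))/2).round(1),np.ptp(p,0).round(1)) if len(p) else print(n,g,0)
cv2.imwrite("pics/c.png",np.hstack(out))
E
```

```text
[577.20743645 191.89631123 162.42006174] [ 0.30295353  0.47000634  1.71383602 -0.00374947  0.95407425 -1.18505828]
top (555, 82) 92 [555.2  83.1  72.9] [555.3  83.2  73.7] [26.  23.1 15.2]
top (448, 104) 0
top (577, 191) 0
top (470, 213) 0
scene (555, 82) 95 [555.3  83.4  73.6] [552.8  81.4  72.5] [26.7 26.6 20.5]
scene (448, 104) 0
scene (577, 191) 105 [578.3 192.   74.1] [576.  191.4  71.8] [27.1 26.3 17.4]
scene (470, 213) 0
```

View pics/c.png

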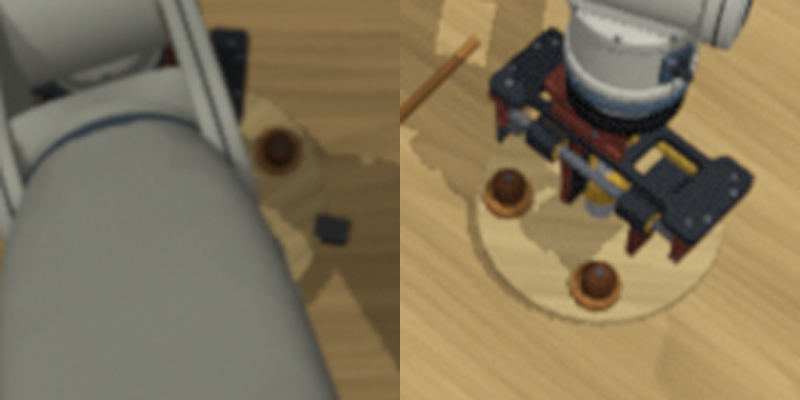

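The scene crop shows beads upright in the cups at (508,190) and (597,283), and the depth agrees with both. Next I'll go to the nut.

jog_arm(travel=[[-0.06,-0.04,0],[-0.12,-0.08,0],[-0.162,-0.11,0],[-0.162,-0.11,0],[-0.162,-0.11,-0.04],[-0.162,-0.11,-0.09],[-0.162,-0.11,-0.14],[-0.162,-0.11,-0.18],[-0.162,-0.11,-0.21],[-0.162,-0.11,-0.22]], dr=[[0,0,0],[0,0,0],[0,0,0],[0,0,0],[0,0,0],[0,0,0],[0,0,0],[0,0,0],[0,0,0],[0,0,0]], hand=0.4)

```text
t: 19.5
ee_pos: [515.4, 149.0, 76.9]
orientation: [2.304, 2.125, 0.014]
ft_force: [0.3, 0.4, 0.3]
width: 61.3
```

jog_arm(travel=[[0,0,0],[0,0,0],[0,0,0],[0,0,0],[0,0,0],[0,0,0],[0,0,0],[0,0,0],[0,0,0],[0,0,0]], dr=[[0,0,0],[0,0,0],[0,0,0],[0,0,0],[0,0,0],[0,0,0],[0,0,0],[0,0,0],[0,0,0],[0,0,0]], hand=-1)

```text
t: 20.5
ee_pos: [515.7, 147.8, 77.6]
orientation: [2.302, 2.125, 0.013]
ft_force: [1.3, -9.4, 0.0]
width: 39.3
```

```bash
cat > s.py <<'E'
from workcell import telemetry
o=telemetry.get_obs();print(o["t"],o["ee_pos"].round(1),o["qpos"].round(3),o["ft_force"].round(1),o["moment"].round(3),o["joint_torque"][5].round(3),o["width"])
E
python3 s.py
```

```text
20.5 [515.7 147.8  77.6] [ 0.259  0.508  1.92  -0.006  0.703 -1.227] [ 1.3 -9.4  0. ] [-1.244 -0.247  0.088] 0.077 39.27196435481128
```

jog_arm(travel=[[0,0,0],[0,0,0],[0,0,0],[-0.008,0,-0.008],[-0.008,0,-0.008],[-0.008,0,-0.008],[-0.008,0,-0.008],[-0.008,0,-0.008],[-0.008,0,-0.008],[-0.008,0,-0.008]], dr=[[0,0,0],[0,0,0],[0,0,0],[0,0,0],[0,0,0],[0,0,0],[0,0,0],[0,0,0],[0,0,0],[0,0,0]], hand=0.1)

```text
t: 21.5
ee_pos: [512.6, 147.8, 74.4]
orientation: [2.302, 2.125, 0.013]
ft_force: [-0.6, -0.2, -0.9]
width: 48.3
```

jog_arm(travel=[[0,0,0],[0,0,0],[0,0,0],[0,0,0],[0,0,0],[0,0,0],[0,0,0],[0,0,0],[0,0,0],[0,0,0]], dr=[[0,0,0],[0,0,0],[0,0,0],[0,0,0],[0,0,0],[0,0,0],[0,0,0],[0,0,0],[0,0,0],[0,0,0]], hand=-1)

```text
t: 22.5
ee_pos: [512.6, 147.8, 74.4]
orientation: [2.302, 2.125, 0.013]
ft_force: [0.9, 0.2, 0.5]
width: 39.0
```

```bash
python3 s.py
```

```text
22.5 [512.6 147.8  74.4] [ 0.261  0.51   1.927 -0.006  0.693 -1.225] [0.9 0.2 0.5] [ 0.145 -0.193  0.014] -0.002 38.98565425987216
```

jog_arm(travel=[[0,0,0],[0,0,-0.001],[0,0,-0.001],[0,0,-0.001],[0,0,-0.002],[0,0,-0.002],[0,0,-0.002],[0,0,-0.003],[0,0,-0.003],[0,0,-0.003]], dr=[[0,0,-0.09],[0,0,-0.18],[0,0,-0.27],[0,0,-0.36],[0,0,-0.45],[0,0,-0.54],[0,0,-0.63],[0,0,-0.72],[0,0,-0.81],[0,0,-0.9]])

```text
t: 23.5
ee_pos: [513.1, 148.3, 73.2]
orientation: [3.128, 0.112, 0.003]
ft_force: [1.7, 3.6, -4.5]
width: 39.6
```

```bash
python3 s.py
```

```text
23.5 [513.1 148.3  73.2] [ 0.266  0.517  1.918 -0.018  0.708  0.208] [ 1.7  3.6 -4.5] [ 0.486 -0.434  0.067] -1.788 39.6083712461176
```

jog_arm(travel=[[0,0,0],[0,0,0],[0,0,-0.001],[0,0,-0.001],[0,0,-0.001],[0,0,-0.001],[0,0,-0.001],[0,0,-0.001],[0,0,-0.001],[0,0,-0.001]], dr=[[0,0,-0.08],[0,0,-0.16],[0,0,-0.24],[0,0,-0.32],[0,0,-0.4],[0,0,-0.4],[0,0,-0.4],[0,0,-0.4],[0,0,-0.4],[0,0,-0.4]])

```text
t: 24.5
ee_pos: [513.4, 148.3, 72.7]
orientation: [3.01, -0.859, -0.002]
ft_force: [5.3, -0.3, -7.9]
width: 39.2
```

```bash
python3 s.py
```

```text
24.5 [513.4 148.3  72.7] [ 0.264  0.52   1.913 -0.014  0.716  0.83 ] [ 5.3 -0.3 -7.9] [-0.073 -0.804  0.08 ] 0.008 39.21159881692919
```

jog_arm(travel=[[0,0,0],[0,0,0],[0,0,0],[0,0,0],[0,0,-0.001],[0,0,-0.001],[0,0,-0.001],[0,0,-0.001],[0,0,-0.001],[0,0,-0.001]], dr=[[0,0,-0.02],[0,0,-0.04],[0,0,-0.06],[0,0,-0.08],[0,0,-0.1],[0,0,-0.12],[0,0,-0.14],[0,0,-0.16],[0,0,-0.18],[0,0,-0.2]])

```text
t: 25.5
ee_pos: [513.6, 148.2, 72.4]
orientation: [2.839, -1.32, -0.005]
ft_force: [3.9, -0.5, -6.1]
width: 39.6
```

```bash
python3 s.py
```

```text
25.5 [513.6 148.2  72.4] [ 0.262  0.522  1.911 -0.01   0.718  1.14 ] [ 3.9 -0.5 -6.1] [-0.146 -0.626  0.054] -0.34 39.61108906353072
```

jog_arm(travel=[[0,0,0],[0,0,0],[0,0,0],[0,0,0],[0,0,0],[0,0,0],[-0.001,0,0],[-0.001,0,0],[-0.001,0,0],[-0.001,0,0]], dr=[[0,0,-0.02],[0,0,-0.04],[0,0,-0.06],[0,0,-0.08],[0,0,-0.1],[0,0,-0.12],[0,0,-0.14],[0,0,-0.15],[0,0,-0.15],[0,0,-0.15]])

```text
t: 26.5
ee_pos: [513.6, 148.0, 72.2]
orientation: [2.665, -1.644, -0.005]
ft_force: [5.7, -0.3, -8.5]
width: 39.6
```

```bash
python3 s.py
```

```text
26.5 [513.6 148.   72.2] [ 0.261  0.522  1.911 -0.007  0.718  1.372] [ 5.7 -0.3 -8.5] [-0.116 -0.982  0.039] 0.008 39.6462818540103
```

jog_arm(travel=[[0,0,0],[0,0,0],[0,0,0],[0,0,0],[0,0,0],[0,0,0],[-0.001,0,0],[-0.001,0,0],[-0.001,0,0],[-0.001,0,0]], dr=[[0,0,-0.02],[0,0,-0.04],[0,0,-0.06],[0,0,-0.08],[0,0,-0.1],[0,0,-0.12],[0,0,-0.14],[0,0,-0.15],[0,0,-0.15],[0,0,-0.15]])

```text
t: 27.5
ee_pos: [513.6, 147.9, 72.0]
orientation: [2.455, -1.945, -0.006]
ft_force: [5.1, -0.9, -9.5]
width: 39.5
```

```bash
python3 s.py
```

```text
27.5 [513.6 147.9  72. ] [ 0.26   0.522  1.911 -0.004  0.718  1.602] [ 5.1 -0.9 -9.5] [-0.137 -0.987 -0.01 ] 0.008 39.51644745826832
```

jog_arm(travel=[[0,0,0],[0,0,0],[0,0,0],[0,0,0],[0,0,0],[0,0,0],[0,0,0],[0,0,0],[0,0,0],[0,0,0]], dr=[[0,0,-0.02],[0,0,-0.04],[0,0,-0.06],[0,0,-0.08],[0,0,-0.1],[0,0,-0.1],[0,0,-0.1],[0,0,-0.1],[0,0,-0.1],[0,0,-0.1]])

```text
t: 28.5
ee_pos: [513.1, 147.7, 71.8]
orientation: [2.295, -2.131, -0.008]
ft_force: [0.4, -0.9, -5.1]
width: 39.7
```

```bash
python3 s.py
```

```text
28.5 [513.1 147.7  71.8] [ 0.259  0.523  1.911 -0.002  0.719  1.756] [ 0.4 -0.9 -5.1] [-0.239  0.021  0.801] 0.783 39.67118890605596
```

jog_arm(travel=[[0,0,0],[0,0,0],[0,0,0],[0,0,0],[0,0,0],[0,0,0],[0,0,0],[0,0,0],[0,0,0],[0,0,0]], dr=[[0,0,-0.02],[0,0,-0.04],[0,0,-0.06],[0,0,-0.08],[0,0,-0.1],[0,0,-0.1],[0,0,-0.1],[0,0,-0.1],[0,0,-0.1],[0,0,-0.1]])

```text
t: 29.5
ee_pos: [513.2, 147.8, 72.0]
orientation: [2.121, -2.304, -0.009]
ft_force: [0.8, -2.0, -1.0]
width: 39.5
```

```bash
python3 s.py
```

```text
29.5 [513.2 147.8  72. ] [2.580e-01 5.220e-01 1.911e+00 1.000e-03 7.190e-01 1.910e+00] [ 0.8 -2.  -1. ] [-0.126 -0.001  0.684] 0.718 39.53474933108345
```

The stop moment of 0.7–0.8 N m appeared and then held steady, so the grip is slipping and the nut is bottomed. Next I'll back off 1.0 unit plus a little for unwinding.

jog_arm(travel=[[0,0,0],[0,0,0.001],[0,0,0.001],[0,0,0.001],[0,0,0.002],[0,0,0.002],[0,0,0.002],[0,0,0.003],[0,0,0.003],[0,0,0.003]], dr=[[0,0,0.04],[0,0,0.12],[0,0,0.2],[0,0,0.28],[0,0,0.36],[0,0,0.44],[0,0,0.52],[0,0,0.6],[0,0,0.68],[0,0,0.72]])

```text
t: 30.5
ee_pos: [513.2, 147.9, 73.1]
orientation: [3.026, -0.805, -0.0]
ft_force: [0.5, -1.5, -1.7]
width: 39.6
```

```bash
python3 s.py
```

```text
30.5 [513.2 147.9  73.1] [ 0.264  0.519  1.915 -0.014  0.714  0.794] [ 0.5 -1.5 -1.7] [-0.22  -0.171 -0.099] 0.2 39.5909267319241
```

jog_arm(travel=[[0,0,0],[0,0,0],[0,0,0],[0,0,0.001],[0,0,0.001],[0,0,0.001],[0,0,0.001],[0,0,0.001],[0,0,0.001],[0,0,0.001]], dr=[[0,0,0.05],[0,0,0.1],[0,0,0.15],[0,0,0.2],[0,0,0.25],[0,0,0.28],[0,0,0.295],[0,0,0.295],[0,0,0.295],[0,0,0.295]])

```text
t: 31.5
ee_pos: [513.2, 147.9, 73.5]
orientation: [3.13, -0.09, 0.004]
ft_force: [0.4, -0.7, -1.6]
width: 39.4
```

```bash
python3 s.py; python3 - <<'E'
from workcell import telemetry, imaging
from h import *
import cv2
r=telemetry.get_obs()["orientation"]; print("yaw",2*np.arctan2(r[1],r[0]),"backoff",2*np.arctan2(r[1],r[0])+1.653)
out=[]
for n in("top","scene"):
    d=imaging.get_image(n); W=cloud(d); u,v=map(int,proj(d,(512,148,50)))
    out.append(cv2.resize(d["pixels"][v-65:v+65,u-65:u+65,::-1],(400,400),interpolation=cv2.INTER_CUBIC))
    for g in ((555,82),(448,104),(577,191),(470,213)):
        m=(np.hypot(W[...,0]-g[0],W[...,1]-g[1])<24)&(W[...,2]>62)&(W[...,2]<94)
        p=W[m]; print(n,g,len(p), p.mean(0).round(1)) if len(p) else print(n,g,0)
cv2.imwrite("pics/f.png",np.hstack(out))
E
```

```text
31.5 [513.2 147.9  73.5] [ 0.264  0.516  1.918 -0.016  0.708  0.334] [ 0.4 -0.7 -1.6] [-0.176 -0.086 -0.016] 0.012 39.35880951942462
yaw -0.05763965754548552 backoff 1.5953603424545144
top (555, 82) 50 [556.9  78.3  73.2]
top (448, 104) 0
top (577, 191) 0
top (470, 213) 0
scene (555, 82) 71 [558.3  82.5  72.5]
scene (448, 104) 0
scene (577, 191) 105 [578.  192.1  73.6]
scene (470, 213) 98 [471.1 212.9  73.6]
```

View pics/f.png

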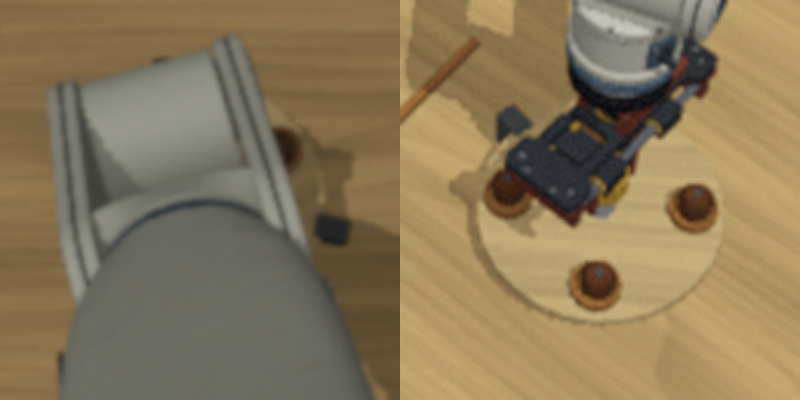

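The three visible beads stand upright at (508,190), (597,283) and (693,207), and the nut is gripped. Handing in.

```bash
python3 -c "
from workcell import ticket; print(ticket.close_job())"
```

```text
the job is handed in; nothing more can be done
None
```

I put the three beads into the empty cups, screwed the nut down to its stop, backed it off about a quarter turn, and handed the job in with the nut still gripped. The clock read about 31.5 s of the 72 s allowed; no verdict was reported.

- **Beads:** In the last picture, three of the four beads stand upright in their cups. The arm hid the fourth, in the cup nearest the robot. It stood correctly, at the right height, when I measured it right after placing.
- **Nut at the stop:** After about 2.9 rad of turning, the twisting moment rose from under 0.1 to about 0.8 N m. It held near 0.7 N m while the fingers slipped, so I took that as bottomed out.
- **Nut setting:** The tool turned back 1.595 rad from the stop. I inferred the nut angle from this rather than seeing it directly. The back-off moment read about 0.1 N m when checked, well under the moment that made it slip, so the nut should have followed. It ended at rest with the fingers closed on it at 39.4 mm.
- **First grip on the nut:** It was about 3 mm off centre with a 9 N side force, so I opened, re-centred and gripped again.
- **Other things on the bench:** I saw no contact with any of them, but I did not re-measure their positions at the end.

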